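# Put the machine head away and press the sealed cedar box shut until its hook catches

## Robot

A 6-joint arm with a two-finger parallel gripper is mounted at the origin on the work surface. World frame = base frame: x ahead of the robot, y to its left, z up, the work surface at z = 0. Lengths are in mm, angles in rad, forces in N, time in s.
With the tool pointing down it reaches from about 325 to 900 mm from the base axis. Payload 6.1 kg.
Tool frame: the origin (TCP) lies midway between the tips of the shut fingers; the grasp point (between the pads) lies 19 mm behind it; z points along the fingers, y is the line along which they close (so a half turn about z gives the same grasp; the last joint's range is limited). The gripper opens to 87 mm and grips with 3 to 60 N. Pads are 19 mm wide; open, the fingers measure 117 mm over their backs; the gripper's body (75 mm by 190 mm) begins 51 mm behind the grasp point.
Start: joints at [1.169, 0.22, 1.526, -0, 1.395, -0.126], TCP at [170.196, 601.372, 187.138] pointing down, gripper open.
Joint ranges: [-2.98, 2.98], [-0.91, 2.08], [0.09, 2.57], [-1.24, 4.39], [0.2, 2.65], [-2.68, 2.68]. Speed limits (rad/s): [2.57, 2.57, 3.01, 3.14, 3.14, 3.14].

## Interface

Orientations are given as a unit quaternion [x, y, z, w].
In Python, from bench import * gives the robot as it stands.
- The arm moves only by the shell command python3 -m crank 'ROWS' [FORCE]. ROWS is JSON, a list of rows, each a list of 5 numbers: the gripper's target within -1 to 1 (fully open at 1, half-way at 0, shut at -1), then the shift along the tool's x, y, z in units of 40 mm (1.0 is 40 mm), then the turn about the tool's z in units of 6 degrees (1.0 is 6 degrees). A call has 1 to 10 rows; each row is the pose to reach, as a shift and turn from the pose commanded when the call began, along the tool's axes at that moment; what a row does not reach only later rows make up. A row lasts 1/10 s, in which the tool goes at most 50 mm and 8.59 degrees, less where a joint would pass 70% of its speed; a pose out of reach is approached as far as the arm can. A call with a gripper value outside its range is refused whole. The fingers move at their own pace and stop on an object; FORCE is the grip in N (left out, the last holds). Time passes only in rows, so rows that repeat a pose let the fingers close. It gives the time, the measured TCP pose, the force, the opening and the grip force at its end, in the units of the state.
- sense(): the state, without advancing time (a new reading comes with each control period).
- read_camera(name): name is "side" or "top"; returns (picture, depth): 420x560x3 uint8, blue, green, red; 420x560 float32, mm along the optical axis (not along the pixel's ray), 0 where there is no reading.
- camera_model(name): a dict with "fov_y" (degrees; the focal length in pixels is half the picture's height over the tangent of half this angle, whatever the lens; pixels are square), "cx", "cy" (the principal point, pixels), "R" (3x3) and "t" (3): a world point X has camera coordinates R X + t. Camera axes: x right, y down, z forward; pixel columns grow to the right and rows downward; lengths in mm; the calibration is good to about 2 mm. A picture is of the moment at which its call begins. camera_model takes no time and is no camera call.
- finish_job(): hands the job in; it is judged then, once.
Trained networks look in the newest picture that a camera, given by its name, has taken for a name from the list of things; names that differ only in an ending like _2 or _b are one class to them, and where a whole thing is asked for, a point or a joint stands for the part that bears it (a point fixed in the world has none). Each returns a list of dicts, best first, with "score" (0 to 1); they miss things now and then, are a little off and sometimes report something else, mostly with a low value. They report only what shows in the picture. A call takes as long as a camera call. They do not tell look-alikes from the thing itself.
- spot_in(camera, label): "location" ([x, y, z] in mm, in the coordinates of the camera as it stood for that picture, good to about 4 mm: the middle of the surface that is visible of it).
The state is a dict: "time_s": time; "joint_positions": joint angles; "joint_vel": joint speeds; "joint_efforts": joint torques, N m; "position": TCP position; "orientation": TCP orientation; "wrist_force": force on the tool from outside, world axes, zero at the start; "torque": the same for the moment, N m; "width": finger opening in mm; "grasp_force": force on a finger pad.
Only numpy, scipy, OpenCV 4.12 (cv2) and the standard library are available. Lean on these libraries where they do the work, as an engineer would, in place of code of your own. Each camera call takes 0.05 s, during which the arm holds its last target. There are 200 camera calls.

## Task

Set the chrome machine head down in the empty bay of the cedar box, then swing the lid over, gently, without letting it slam. Press the lid down at the front against its rubber seal until the brass hook snaps over the pin and holds it, feeling for the catch and never bearing on the box with more than 26 N, and leave the winder, mallet and tuner buttons as they lie.

Things in the scene. Friction and masses are not known exactly. Their poses are not given: they have to be found in the camera images.
- box: Cedar box on four brass levelling feet, 150 (its x) x 200 (y) mm, rim 87 mm above the shelf, walls 8 mm, fixed. Origin: centre between the soles of the feet; x points from the front (hook, towards the robot) to the back (hinges), y to its left, z up. The feet are screwed in or out: all above them sits level but up to 4 mm higher or lower than the heights given here; this is not measured.
- bay (a point): Centre of the blue felt floor of the empty right-hand bay (box frame: x 0, y -42, z 22 mm, nominal). The bay measures 134 mm along the box's x and 100 mm along its y, open above while the lid is up. A divider 4 mm thick, top at z = 67 mm, stands at y = +10 mm; the left bay beyond it is full of ebony pegs. Axes as the box.
- lid (a joint): Lid angle (rad): 0 = wood on wood (a hard stop), 1.57 = upright, 1.95 = leaning back on its stop; starts open at 1.65 to 1.85. Flat cedar panel 150 x 200 x 18 mm, 0.28 kg. Stiff hinges (0.26 N m) hold it wherever it is left: it must be pushed all the way. Meets the seal at 0.040; caught by the hook it rests at 0.006 to 0.022; left uncaught it springs back above 0.031.
- lid_hinge (a point): Middle of the hinge line, at the lid's underside along its back edge: box frame x +75, y 0, z 87 mm (nominal). The lid reaches 150 mm from this line to its front edge; its outer face lies 18 mm from its underside. Axes as the box, not turning with the lid.
- lid_press (a point): The place to press: where the lid's upper face lies, 25 mm behind the front edge and straight behind the hook, once the lid is fully down wood on wood (box frame x -50, y 0, z 105 mm, nominal). The black rubber seal on the rim stands 6 mm proud and resists with about 4 N per mm at the front. Here some 10 to 20 N take the lid under the hook. Axes as the box.
- hook (a joint): Angle of the brass spring hook (rad): 0 at rest, growing as its head is pushed outwards, 0.6 = stop. The brass pin on the lid's front edge meets the head at a lid angle of about 0.08, rides down its slope and pushes it out to about 0.13; then the head snaps back over the pin to below 0.03. It works by itself and need not be touched.
- latch (a point): Middle of the latch plate on the box's front face, at the hook's pivot, 60 mm above the shelf (nominal). The hook (12 mm wide) rises from here to 112 mm above the shelf, its nose about 98 mm up, and stands up to 25 mm out from the front. The plate's slotted screw holes let it sit up to 0.6 mm higher or lower in the front, so the depth at which it catches must be felt.
- machine_head: Chrome machine head, standing on its gear case with its string post up. Case 22 (its x) x 18 (y) x 13 mm high, round post 9 mm thick up to 37 mm, button 10 x 20 x 13 mm on a shaft towards its +x, reaching x = +31 mm. Origin: centre of the underside of the case, z up. About 45 g. Easily gripped across the case along its y.
- winder: Nickel peg winder with black handle lying on the shelf, 108 mm long and about 63 mm wide, 24 mm high, x along it. Origin under the socket's axis. Not part of the job.
- mallet: Lignum vitae mallet lying at the back, 235 mm long along its x, head 60 mm thick and 95 mm long at +x. Origin: under the middle of its length. Not part of the job.
- button0: Amber plastic tuner button, oval 15 x 25 x 9 mm, one of six lying in a low wooden tray (80 x 110 x 14 mm high). Origin: centre of the underside. Not part of the job.
- button1: Another amber tuner button in the tray, as button0.
- button2: Another amber tuner button in the tray, as button0.
- button3: Another amber tuner button in the tray, as button0.
- button4: Another amber tuner button in the tray, as button0.
- button5: Another amber tuner button in the tray, as button0.
Things that resemble listed ones, but are neither listed nor needed, are in the scene too. Of the things shaped like the machine_head, the chrome one is meant.

How it is judged (in metres and radians):
On the way, in this order (a step that is already met when the one before it is completed fails the run):
1. the machine head rests, released, in the empty bay while the lid is still open (x of machine_head in the frame of box between -0.064 and 0.064 m and y of machine_head in the frame of box between -0.09 and 0.006 m and z of machine_head in the frame of box below 0.045 m and value of joint lid above 0.6 rad and contact force between machine_head and the fingers below 0.1 N and linear speed of machine_head below 0.03 m/s), for 0.2 s.
2. the lid is down and the hook has snapped over its pin (value of joint lid below 0.028 rad and value of joint hook below 0.05 rad), for 0.2 s.
At the end, for the whole second after the job is handed in: The machine head lies inside the empty right-hand bay (origin within the bay's walls, less than 45 mm above the shelf), at rest; the lid is shut and held by the hook (lid angle below 0.028 rad with nothing pressing on it, hook angle back below 0.05 rad) (all of step 2 and x of machine_head in the frame of box between -0.064 and 0.064 m and y of machine_head in the frame of box between -0.09 and 0.006 m and z of machine_head in the frame of box below 0.045 m and linear speed of machine_head below 0.02 m/s and velocity of joint lid between -0.05 and 0.05 rad/s); the robot touches nothing.
It fails at once if the box or its lid is pushed by the robot with more than 26 N (contact force between box and the fingers above 26 N or contact force between box and the arm above 26 N).
It fails at once if the lid is slammed: closing faster than 2.2 rad/s in the last 0.25 rad (value of joint lid below 0.25 rad and velocity of joint lid below -2.2 rad/s).
It fails at once if the machine head is dropped into the box (faster than 0.7 m/s below the rim) (x of machine_head in the frame of box between -0.064 and 0.064 m and y of machine_head in the frame of box between -0.09 and 0.006 m and z of machine_head in the frame of box below 0.075 m and linear speed of machine_head above 0.7 m/s).
It fails at once if the winder, the mallet or a tuner button is shifted by more than 20 mm (distance of any of button0, button1, button2, button3, button4, button5, winder, mallet from where it was at the start of the episode above 0.02 m).
It also fails if it takes over 72 s, if anything falls off the work surface, if the arm or the gripper's body presses on something with over 40 N, if the wrist force passes 120 N, or if a joint passes its speed limit or range.

## Working session

There is one attempt and no reset: what is moved stays moved. The work goes in short steps, Python scripts to look and compute and a shell command to move; the robot and the scene stay as the last step left them, time stands still between calls to the robot, and variables do not carry over. Pictures are saved under pics/ and viewed, at most 10 in all, crops included, and the job is handed in when it is done.

```bash
mkdir -p pics; ls
cat > h.py <<'E'
from bench import *
import numpy as np, cv2
from scipy.spatial.transform import Rotation as Ro
def cloud(n,d):
    m=camera_model(n); h,w=d.shape; f=h/2/np.tan(np.radians(m["fov_y"])/2)
    v,u=np.mgrid[:h,:w]; P=np.stack([(u-m["cx"])/f*d,(v-m["cy"])/f*d,d],-1)
    return (P-np.array(m["t"]))@np.array(m["R"])
def toworld(n,p):
    m=camera_model(n); return np.array(m["R"]).T@(np.array(p)-m["t"])
def proj(n,X):
    m=camera_model(n); f=210/np.tan(np.radians(m["fov_y"])/2); c=np.array(m["R"])@X+m["t"]
    return c[:2]/c[2]*f+[m["cx"],m["cy"]]
E
python3 - <<'E'
from h import *
im=[]
for n in("side","top"):
    p,d=read_camera(n); cv2.imwrite(f"pics/{n}0.png",p); np.save(n+"0.npy",d); np.save(n+"c0.npy",cloud(n,d))
    for l in("machine_head","box","lid","hook","winder","mallet"):
        for r in spot_in(n,l):
            print(n,l,round(r["score"],2),toworld(n,r["location"]).round(),proj(n,toworld(n,r["location"])).round())
s=sense();print(s)
E
```

```text
pics
side machine_head 0.78 [438. 365.  17.] [329. 347.]
side machine_head 0.76 [522. 236.  14.] [297. 291.]
side machine_head 0.68 [441. 229.  10.] [334. 295.]
side machine_head 0.54 [480. 310.  13.] [311. 322.]
side machine_head 0.47 [388. 308.  18.] [356. 326.]
side machine_head 0.34 [556. -32.  76.] [300. 190.]
side box 0.95 [559. -29.  75.] [298. 191.]
side lid 0.61 [617. -35. 175.] [276. 154.]
side hook 0.44 [426. -32.  96.] [353. 189.]
side winder 0.51 [ 474. -284.   19.] [340. 152.]
side mallet 0.77 [796. 157.  42.] [186. 241.]
side mallet 0.72 [560. -31.  77.] [298. 190.]
side mallet 0.68 [615. -36. 173.] [276. 155.]
top machine_head 0.63 [440. 358.  16.] [165. 265.]
top machine_head 0.48 [520. 223.  18.] [218. 232.]
top machine_head 0.43 [613. -65. 191.] [339. 178.]
top machine_head 0.42 [483. 300.  13.] [188. 247.]
top box 0.79 [558. -55.  67.] [331. 212.]
top lid 0.72 [611. -66. 192.] [339. 179.]
top winder 0.94 [ 461. -277.   18.] [420. 252.]
top mallet 0.87 [806. 126.  47.] [255. 119.]
{'time_s': 0.7, 'joint_positions': array([ 1.16893798e+00,  2.20309388e-01,  1.52647467e+00, -8.79002020e-06,
        1.39469035e+00, -1.26127827e-01]), 'joint_vel': array([-2.10090043e-04, -5.22370863e-04,  1.03995769e-03, -1.19106964e-03,
        9.96807908e-05,  2.20686934e-04]), 'joint_efforts': array([-2.11854785e-03, -4.94409013e+01, -3.87613428e+01,  6.98150997e-02,
        4.68550518e-02, -1.20286340e-04]), 'position': array([170.18761508, 601.40331996, 187.20724913]), 'orientation': array([1.37428181e-01, 9.90511732e-01, 5.59428541e-05, 1.96038210e-05]), 'wrist_force': array([ 0.78412612,  0.31873938, -0.81797756]), 'torque': array([ 0.02834484,  0.03351753, -0.03851072]), 'grasp_force': 0.0, 'width': 87.0222899680561}
```

View pics/side0.png

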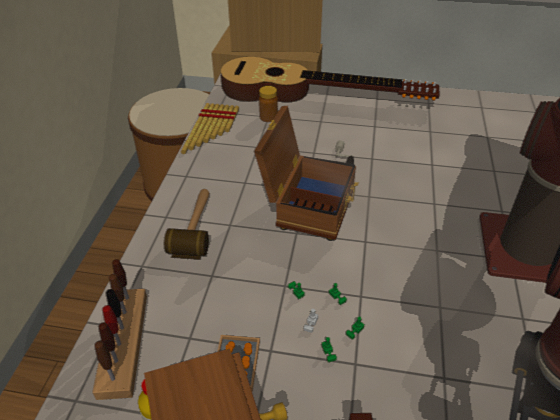

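View pics/top0.png

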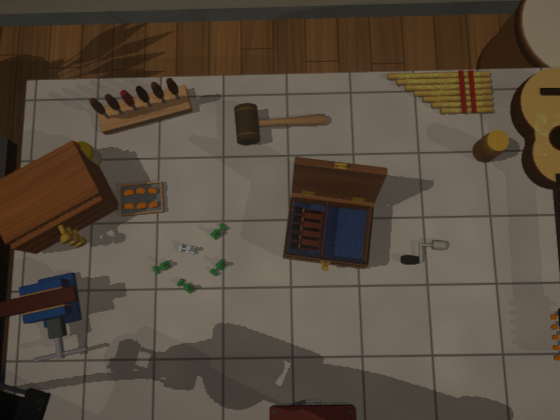

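The candidates shaped like the machine head are five. Chrome/white: side (311,322), top (187,248). Green: side (297,290), (337,294), (356,327) and (328,348). The chrome one is meant, so I'll confirm it in a crop and fit the box.

Run:
```python
from h import *
s=cv2.imread("pics/side0.png");t=cv2.imread("pics/top0.png")
a=cv2.resize(s[300:350,285:335],(390,390),interpolation=cv2.INTER_CUBIC);b=cv2.resize(t[225:275,162:212],(390,390),interpolation=cv2.INTER_CUBIC)
cv2.imwrite("pics/crop1.png",np.hstack([a,b]))
for n in("side","top"):
    C=np.load(n+"c0.npy")
    m=(C[...,2]>2.5)&(abs(C[...,0]-482)<42)&(abs(C[...,1]-305)<36)
    P=C[m]; print(n,"obj",len(P));
    for lo,hi in((3,9),(9,18),(18,45)):
        Q=P[(P[:,2]>lo)&(P[:,2]<=hi)]
        if len(Q):print(lo,hi,len(Q),Q.mean(0).round(1),Q.min(0).round(),Q.max(0).round())
    fl=C[(abs(C[...,0]-482)<80)&(abs(C[...,1]-305)<80)&(abs(C[...,2])<8)];print("floor z",np.median(fl[:,2]))
    R=C[(abs(C[...,0]-560)<130)&(abs(C[...,1]+30)<160)]
    h,e=np.histogram(R[:,2],bins=np.arange(10,260,3));print([(int(x),int(c)) for x,c in zip(e,h) if c>25])
    Q=R[(R[:,2]>80)&(R[:,2]<98)]
    print("rim",cv2.minAreaRect(Q[:,:2].astype(np.float32)))
    L=R[(R[:,2]>110)]
    c=L.mean(0);print("lid",c.round(1),np.linalg.svd(L-c,full_matrices=False)[2].round(3).tolist(),L[:,2].max())
    if n=="top":
        for y in range(228,262):
            print(y,[f"{C[y,x,0]:.0f},{C[y,x,1]:.0f},{C[y,x,2]:.0f}" for x in range(172,204,1) if C[y,x,2]>5])
```

```text
side obj 316
3 9 107 [483.8 307.9   4.4] [440. 270.   3.] [524. 339.   9.]
9 18 102 [482.3 311.3  12.9] [470. 285.   9.] [495. 330.  18.]
18 45 50 [479.7 298.8  27.6] [474. 291.  19.] [487. 305.  40.]
floor z 0.6596684009811948
[(13, 27), (16, 49), (19, 132), (22, 373), (25, 304), (28, 152), (31, 109), (34, 107), (37, 173), (40, 242), (43, 231), (46, 205), (49, 185), (52, 162), (55, 164), (58, 168), (61, 169), (64, 186), (67, 199), (70, 158), (73, 140), (76, 115), (79, 140), (82, 143), (85, 160), (88, 305), (91, 273), (94, 160), (97, 68), (100, 46), (103, 45), (106, 48), (109, 47), (112, 38), (115, 46), (118, 45), (121, 47), (124, 41), (127, 51), (130, 36), (133, 53), (136, 48), (139, 38), (142, 54), (145, 48), (148, 44), (151, 46), (154, 45), (157, 42), (160, 55), (163, 45), (166, 49), (169, 54), (172, 45), (175, 48), (178, 46), (181, 40), (184, 58), (187, 45), (190, 50), (193, 48), (196, 47), (199, 57), (202, 46), (205, 55), (208, 51), (211, 48), (214, 47), (217, 48), (220, 64), (223, 46), (226, 55), (229, 101), (232, 195), (235, 76)]
rim ((524.2821655273438, -47.370750427246094), 
[... 2928 characters left out ...]
'476,291,25', '476,289,24', '476,287,15', '477,285,13', '477,283,12']
251 ['475,323,12', '475,321,9', '475,318,15', '475,317,5', '475,306,12', '474,303,14', '474,300,17', '474,298,13', '473,294,23', '474,292,18', '473,289,20', '475,288,9', '474,285,15', '475,284,5']
252 ['472,305,15', '472,303,12', '472,300,14', '472,299,7', '471,294,20', '471,292,19', '472,290,12', '471,286,23', '472,285,12']
253 ['470,298,9', '469,294,18', '469,292,16', '470,291,9', '469,287,17', '469,285,14']
254 ['468,322,6', '467,274,5']
255 ['466,337,6']
256 ['463,342,6', '463,339,7']
257 []
258 []
259 ['345,59,1349', '455,322,5', '455,311,8', '455,291,6']
260 ['345,59,1349', '452,286,6', '452,279,7']
261 ['449,273,9']
```

View pics/crop1.png

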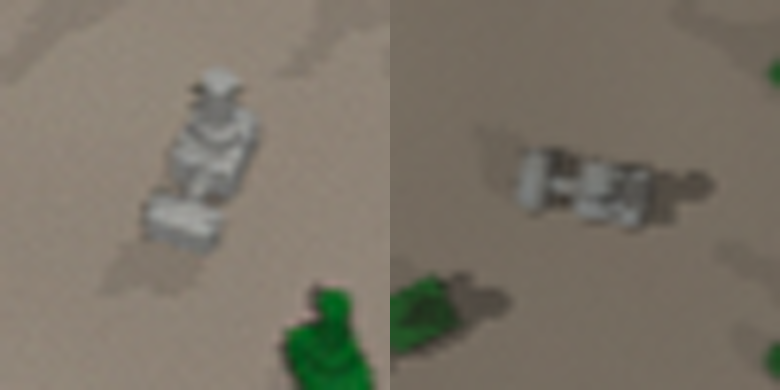

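The crop confirms the target: silver case with its post on the right in the top view (187,248) and its button on the left; the neighbour is green. Now I'll refine the box fit.

Run:
```python
from h import *
from scipy.optimize import minimize
yaw=np.radians(-8.6)
for n in("side","top"):
    C=np.load(n+"c0.npy").reshape(-1,3);p=cv2.imread(f"pics/{n}0.png").reshape(-1,3).astype(int)
    k=(abs(C[:,0]-560)<130)&(abs(C[:,1]+30)<160);C=C[k];p=p[k]
    for yw in(-8.6,):
        c,s=np.cos(np.radians(yw)),np.sin(np.radians(yw))
        X=C[:,0]*c+C[:,1]*s;Y=-C[:,0]*s+C[:,1]*c;Z=C[:,2]
        r=(Z>83)&(Z<98)
        hx,e=np.histogram(X[r],bins=np.arange(440,700,4));print(n,"X",[(int(a),int(b)) for a,b in zip(e,hx) if b>5])
        hy,e=np.histogram(Y[r],bins=np.arange(-80,200,4));print("Y",[(int(a),int(b)) for a,b in zip(e,hy) if b>5])
        b=(p[:,0]>p[:,2]*1.6)&(p[:,0]>40)&(Z<32)&(Z>14)
        print("felt",b.sum(),[np.percentile(q[b],[1,5,50,95,99]).round(1) for q in(X,Y,Z)])
        rf=r&(Y>-60)
        print("front rim z",np.median(Z[r&(X<np.percentile(X[r],30))]))
    np.save(n+"box.npy",np.c_[X,Y,Z])
    L=(Z>120)&(Z<225); print("lid yext",np.percentile(Y[L],[1,99]))
    A=np.c_[Z[L],np.ones(L.sum())];print("lid line X=aZ+b",np.linalg.lstsq(A,X[L],rcond=None)[0], "median X at z180-200",np.median(X[L&(Z>180)&(Z<200)]))
    # yaw check: X vs Y on lid slice
    q=L; A=np.c_[Z[q],Y[q],np.ones(q.sum())]; print("lid yaw resid slope",np.linalg.lstsq(A,X[q],rcond=None)[0])
```

```text
side X [(440, 88), (444, 100), (448, 25), (452, 17), (456, 20), (460, 14), (464, 20), (468, 16), (472, 19), (476, 16), (480, 15), (484, 16), (488, 17), (492, 16), (496, 15), (500, 17), (504, 13), (508, 13), (512, 17), (516, 14), (520, 15), (524, 12), (528, 15), (532, 15), (536, 16), (540, 11), (544, 17), (548, 13), (552, 12), (556, 13), (560, 12), (564, 14), (568, 14), (572, 9), (576, 13), (580, 59), (584, 85), (588, 98), (592, 71), (604, 6)]
Y [(-72, 15), (-68, 65), (-64, 116), (-60, 53), (-56, 10), (-52, 11), (-48, 6), (-44, 8), (-40, 10), (-36, 7), (-32, 10), (-28, 8), (-24, 7), (-20, 16), (-16, 9), (-12, 8), (-8, 10), (-4, 9), (0, 10), (4, 12), (12, 13), (20, 11), (24, 11), (28, 9), (32, 10), (36, 12), (40, 9), (44, 13), (48, 10), (52, 9), (56, 7), (60, 9), (64, 11), (68, 11), (72, 8), (76, 13), (80, 14), (84, 8), (88, 15), (92, 7), (96, 9), (100, 15), (104, 11), (108, 14), (112, 6), (116, 14), (120, 29), (124, 80), (128, 185), (132, 36)]
felt 349 [array([482.6, 495.8, 541.6, 578.7, 582.3]), array([-60.8, -57.3, -32.7, -15.7,  47.3]), array([20.4, 21.4, 24.6, 28.1, 28.7])]
front 
[... 849 characters left out ...]
6), (0, 15), (4, 13), (8, 13), (12, 16), (16, 16), (20, 14), (24, 12), (28, 16), (32, 13), (36, 15), (40, 11), (44, 15), (48, 15), (52, 14), (56, 15), (60, 13), (64, 13), (68, 15), (72, 15), (76, 11), (80, 15), (84, 15), (88, 13), (92, 13), (96, 14), (100, 13), (104, 14), (108, 13), (112, 16), (116, 12), (120, 87), (124, 105), (128, 23)]
felt 1542 [array([462. , 466.8, 524.2, 576.5, 579.9]), array([-59.4, -56.4, -20.4,  33. ,  69.2]), array([18.5, 20.3, 24.6, 28.9, 30.2])]
front rim z 93.2211644732148
lid yext [-68.12896278 127.30977353]
lid line X=aZ+b [2.40321307e-01 5.68477925e+02] median X at z180-200 614.0876532014524
lid yaw resid slope [ 2.40327753e-01 -3.80942164e-03  5.68588914e+02]
```

```bash
python3 -m crank '[[0.2,0,0,0,1.4],[0.2,0,0,0,2.8],[0.2,0,0,0,4.2],[0.2,0,0,0,5.6],[0.2,0,0,0,7.0],[0.2,0,0,0,8.4],[0.2,0,0,0,9.8],[0.2,0,0,0,11.2],[0.2,0,0,0,12.6],[0.2,0,0,0,14.0]]' 15
```

```text
time_s: 1.7
position: [170.2, 601.4, 187.2]
orientation: [0.767, 0.642, 0.0, -0.0]
wrist_force: [1.1, 0.4, 0.7]
width: 52.1
grasp_force: 0.0
```

```bash
cat >> h.py <<'E'
c,s_=np.cos(np.radians(-8.6)),np.sin(np.radians(-8.6)); O=np.array([514.1,-47.9,0])
def b2w(x,y,z): return O+[x*c-y*s_,x*s_+y*c,z]
def w2b(p): d=np.array(p)-O; return np.array([d[0]*c+d[1]*s_,-d[0]*s_+d[1]*c,d[2]]).round(1)
def go(p,yang=None):
    q=sense(); R=Ro.from_quat(q["orientation"]); m=R.as_matrix(); a=np.degrees(np.arctan2(m[1,1],m[0,1]))
    print("shift",(m.T@(np.array(p)-q["position"])/40).round(3),"yang",a.round(1), "turn", None if yang is None else round((a-yang)/6,2))
E
python3 -c "
from h import *
go([478.5,296,187],-12);go([478.5,296,50],-12)"
```

```text
shift [-6.157e+00  8.932e+00  5.000e-03] yang -10.1 turn 0.31
shift [-6.157  8.932  3.43 ] yang -10.1 turn 0.31
```

```bash
python3 -m crank '[[0.0,-0.68,0.99,0,0],[0.0,-1.37,1.98,0,0],[0.0,-2.05,2.98,0,0],[0.0,-2.74,3.97,0,0.31],[0.0,-3.42,4.96,0,0.31],[0.0,-4.1,5.95,0,0.31],[0.0,-4.79,6.95,0,0.31],[0.0,-5.47,7.94,0,0.31],[0.0,-6.157,8.932,0,0.31],[0.0,-6.157,8.932,1.0,0.31]]'; python3 -m crank '[[0,0,0,1.0,0],[0,0,0,1.9,0],[0,0,0,2.4,0],[0,0,0,2.4,0]]'
python3 - <<'E'
from h import *
q=sense();print(q["position"].round(1),q["width"]);go([478.5,296,3],-12)
im=[]
for n in("side","top"):
    p,d=read_camera(n); u,v=proj(n,np.array([478.5,296,15])).round().astype(int)
    im.append(cv2.resize(p[v-35:v+35,u-35:u+35],(400,400),interpolation=cv2.INTER_CUBIC))
cv2.imwrite("pics/g1.png",np.hstack(im))
E
```

```text
time_s: 2.7
position: [489.0, 295.5, 153.2]
orientation: [0.777, 0.629, 0.006, 0.003]
wrist_force: [0.2, 1.3, -0.4]
width: 43.2
grasp_force: 0.0
time_s: 3.1
position: [477.4, 296.4, 47.4]
orientation: [0.775, 0.631, -0.003, -0.001]
wrist_force: [-0.5, 0.6, -0.4]
width: 43.8
grasp_force: 0.0
[477.4 296.4  47.4] 43.826077193919154
shift [0.002 0.036 1.109] yang -11.7 turn 0.05
```

View pics/g1.png

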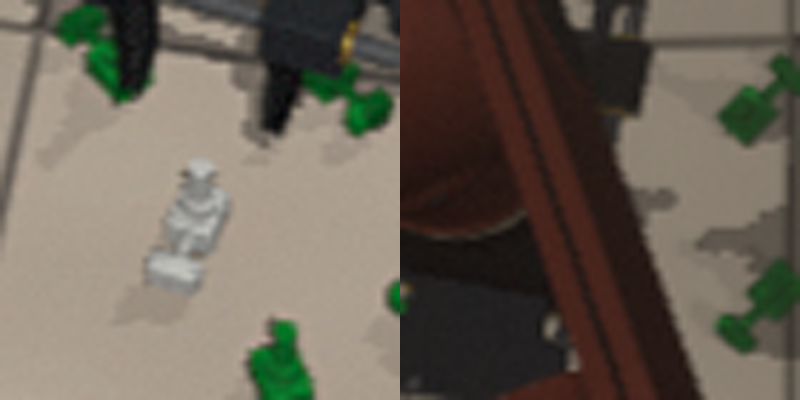

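Run:
```python
from h import *
o=proj("side",np.array([478.5,296,15])).round()-35
f=lambda X:((proj("side",np.array(X,float))-o)*400/70).round()
q=sense()["position"];R=Ro.from_quat(sense()["orientation"]).as_matrix()
print("tcp",f(q),"tips",[f(q+R[:,1]*d) for d in(-22,22,-30,30)])
for y in(292,296,300,304,308):print(y,"posttop",f([478.5,y,37]),"base",f([478.5,y,0]), "button",f([483.6,y+25,6]))
```

```text
tcp [196. 143.] tips [array([255., 162.]), array([138., 125.]), array([276., 169.]), array([117., 118.])]
292 posttop [202. 156.] base [199. 217.] button [176. 261.]
296 posttop [201. 165.] base [197. 226.] button [175. 270.]
300 posttop [200. 174.] base [196. 235.] button [173. 280.]
304 posttop [198. 183.] base [194. 244.] button [172. 289.]
308 posttop [197. 192.] base [193. 253.] button [170. 298.]
```

Run:
```python
from h import *
p,d=read_camera("side");C=cloud("side",d)
q=sense();R=Ro.from_quat(q["orientation"]).as_matrix()
T=(C-q["position"])@R
m=(abs(T[...,0])<25)&(abs(T[...,1])<60)&(T[...,2]<15)&(T[...,2]>-60)
for sg in(-1,1):
  for z0 in range(-60,15,6):
    k=m&(T[...,1]*sg>12)&(T[...,2]>=z0)&(T[...,2]<z0+6)
    if k.sum()>1:print(sg,z0,k.sum(),T[k].min(0).round(),T[k].max(0).round(),p[k].mean(0).round())
```

```text
-1 -60 11 [ -1. -31. -59.] [ 13. -22. -54.] [30. 31. 31.]
-1 -54 12 [ -4. -30. -54.] [ 13. -23. -48.] [24. 23. 24.]
-1 -48 10 [ -4. -30. -48.] [ 13. -22. -43.] [26. 27. 29.]
-1 -42 12 [ -8. -30. -42.] [ 13. -22. -36.] [42. 44. 48.]
1 -60 18 [ -5.  22. -59.] [ 13.  32. -55.] [27. 28. 27.]
1 -54 13 [ -5.  22. -54.] [ 12.  30. -48.] [23. 25. 23.]
1 -48 15 [ -7.  22. -47.] [ 14.  31. -42.] [26. 32. 24.]
1 -42 12 [ -7.  22. -41.] [ 12.  32. -36.] [26. 33. 24.]
1 -36 5 [  1.  22. -36.] [ 11.  29. -33.] [23. 40. 18.]
```

```bash
python3 -m crank '[[0,0,0.03,0.3,0],[0,0,0.03,0.6,0],[0,0,0.03,0.8,0],[0,0,0.03,0.8,0],[0,0,0.03,0.8,0]]'
python3 - <<'E'
from h import *
n="side";p,d=read_camera(n);C=cloud(n,d);u,v=proj(n,np.array([478.5,296,15])).round().astype(int)
cv2.imwrite("pics/g2.png",cv2.resize(p[v-35:v+35,u-35:u+35],(560,560),interpolation=cv2.INTER_CUBIC))
q=sense();R=Ro.from_quat(q["orientation"]).as_matrix();T=(C-q["position"])@R;print(q["position"])
for a,t in(("-22",-22),("22",22)):print(((proj(n,q["position"]+R[:,1]*t)-[u-35,v-35])*8).round())
m=(abs(T[...,0])<25)&(abs(T[...,1])<60)&(abs(T[...,1])>18)&(C[...,2]>4)
for sg in(-1,1):
  k=m&(T[...,1]*sg>0); h,e=np.histogram(T[k][:,2],bins=np.arange(-70,20,6));print(sg,list(zip(e.tolist(),h.tolist())))
E
```

```text
time_s: 3.75
position: [481.2, 297.5, 18.7]
orientation: [0.775, 0.632, -0.0, -0.0]
wrist_force: [0.1, -0.7, 0.3]
width: 43.6
grasp_force: 0.0
[481.5750858  297.67181814  19.17556334]
[347. 302.]
[187. 250.]
-1 [(-70, 7), (-64, 13), (-58, 8), (-52, 11), (-46, 10), (-40, 9), (-34, 0), (-28, 0), (-22, 0), (-16, 0), (-10, 0), (-4, 0), (2, 0), (8, 0)]
1 [(-70, 13), (-64, 17), (-58, 14), (-52, 15), (-46, 15), (-40, 7), (-34, 1), (-28, 0), (-22, 0), (-16, 0), (-10, 0), (-4, 0), (2, 0), (8, 2)]
```

View pics/g2.png

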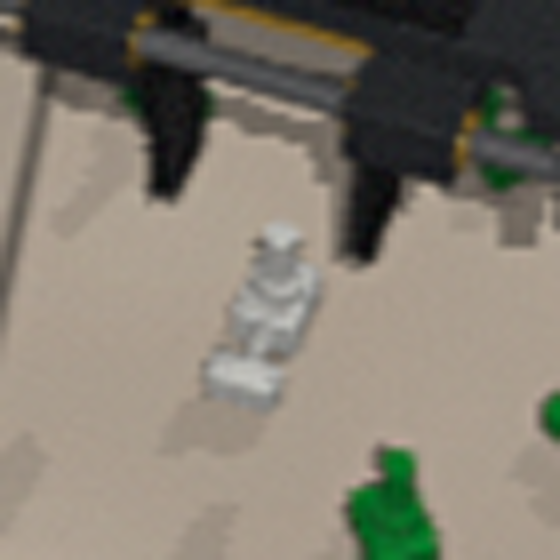

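```bash
python3 -m crank '[[0,0,-0.06,0.15,0],[0,0,-0.06,0.3,0],[0,0,-0.06,0.36,0],[0,0,-0.06,0.36,0],[0,0,-0.06,0.36,0]]'
python3 - <<'E'
from h import *
q=sense();print(q["position"],q["wrist_force"],q["joint_positions"].round(3))
n="side";p,d=read_camera(n);C=cloud(n,d)
R=Ro.from_quat(q["orientation"]).as_matrix();T=(C-q["position"])@R
m=(abs(T[...,0])<25)&(abs(T[...,1])<60)&(abs(T[...,1])>18)&(C[...,2]>4)
h,e=np.histogram(T[m][:,2],bins=np.arange(-70,20,6));print(list(zip(e.tolist(),h.tolist())))
E
```

```text
time_s: 4.3
position: [479.1, 298.1, 4.7]
orientation: [0.775, 0.632, -0.0, -0.0]
wrist_force: [0.2, -0.0, 0.2]
width: 43.6
grasp_force: 0.0
[479.13954749 298.10792348   4.65103701] [ 0.15428169 -0.00262935  0.1784957 ] [ 0.417  0.281  1.824 -0.     1.037  0.62 ]
[(-70, 22), (-64, 22), (-58, 27), (-52, 21), (-46, 20), (-40, 19), (-34, 1), (-28, 0), (-22, 0), (-16, 0), (-10, 0), (-4, 28), (2, 0), (8, 0)]
```

```bash
python3 -m crank '[[-0.3,0,0,0,0],[-0.6,0,0,0,0],[-0.8,0,0,0,0],[-0.8,0,0,0,0],[-0.8,0,0,0,0],[-0.8,0,0,0,0]]' 12
python3 - <<'E'
from h import *
n="side";p,d=read_camera(n);u,v=proj(n,np.array([478.5,296,15])).round().astype(int)
cv2.imwrite("pics/g3.png",cv2.resize(p[v-45:v+25,u-35:u+35],(560,560),interpolation=cv2.INTER_CUBIC))
E
```

```text
time_s: 4.95
position: [479.2, 298.1, 4.8]
orientation: [0.775, 0.632, 0.0, 0.0]
wrist_force: [0.2, -0.9, -0.1]
width: 10.7
grasp_force: 0.0
```

View pics/g3.png

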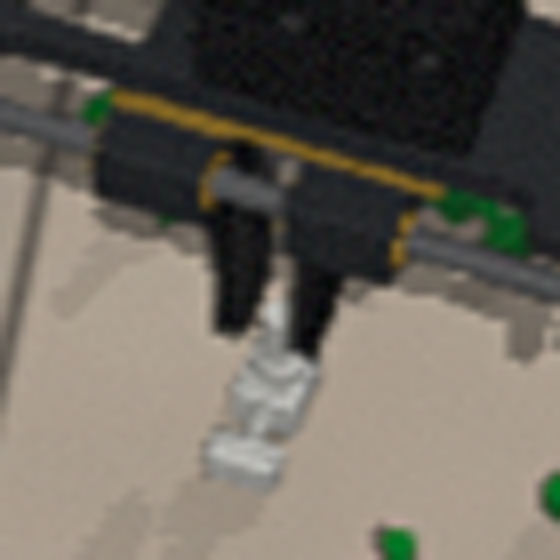

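Run:
```python
from h import *
q=sense();R=Ro.from_quat(q["orientation"]).as_matrix();print(q["position"])
for n in("side","top"):
    p,d=read_camera(n);C=cloud(n,d);T=(C-q["position"])@R
    m=(abs(T[...,0])<60)&(abs(T[...,1])<120)&(C[...,2]>8)&(T[...,2]>-160)
    for z0 in range(-160,0,8):
        k=m&(T[...,2]>=z0)&(T[...,2]<z0+8)
        if k.sum()>3:print(n,z0,k.sum(),np.percentile(T[k],3,axis=0).round()[:2],np.percentile(T[k],97,axis=0).round()[:2])
```

```text
[479.15965076 298.1015686    4.75664868]
side -160 140 [-18. -63.] [28. 40.]
side -152 1399 [-31. -92.] [38. 93.]
side -144 255 [-19. -94.] [39. 88.]
side -136 319 [-14. -84.] [39. 84.]
side -128 354 [-27. -78.] [40. 80.]
side -120 150 [-24. -84.] [40. 83.]
side -112 41 [ 12. -85.] [39. 86.]
side -96 8 [-6. 10.] [14. 13.]
side -88 22 [-7.  6.] [14. 16.]
side -80 24 [ -1. -15.] [14. 18.]
side -72 29 [  1. -12.] [13. 16.]
side -64 31 [ -5. -13.] [14. 13.]
side -56 29 [ -6. -13.] [14. 12.]
side -48 37 [ -8. -13.] [14. 14.]
side -40 38 [-20. -95.] [58.  9.]
side -32 37 [-20. -96.] [57.  4.]
side -24 47 [-17. -97.] [58.  4.]
side -16 161 [-19. -99.] [59.  9.]
side -8 126 [ -19. -102.] [57.  9.]
top -160 36 [-32. -90.] [25. 92.]
top -152 653 [-34. -91.] [32. 92.]
top -144 54 [-38. -84.] [22. 91.]
top -136 37 [-39.  16.] [-25.  84.]
top -128 70 [-39. -61.] [-25.  68.]
top -120 26 [-39. -61.] [-11.  83.]
top -112 4 [-38.  13.] [-37.  75.]
top -40 4 [-60.  47.] [-57.  53.]
top -32 6 [-59. -35.] [39. 54.]
top -16 18 [-60.  -7.] [ 5. 62.]
top -8 7 [-60. -40.] [40. 57.]
```

The depth points put the fingertips and the gripper body about 35 mm above where the reported TCP says they are. The fingers closed to 10.7 mm without touching the case, which agrees. I'll open, go lower and watch the force.

```bash
python3 -m crank '[[0,-0.07,0,0,0],[0,-0.07,0,0,0],[0,-0.07,0,0,0],[0,-0.07,0,0,0],[0,-0.07,0.2,0,0],[0,-0.07,0.4,0,0],[0,-0.07,0.5,0,0],[0,-0.07,0.5,0,0]]'
python3 - <<'E'
from h import *
q=sense();R=Ro.from_quat(q["orientation"]).as_matrix();print(q["position"],q["wrist_force"])
n="side";p,d=read_camera(n);C=cloud(n,d);T=(C-q["position"])@R
m=(abs(T[...,0])<20)&(abs(T[...,1])<42)&(abs(T[...,1])>18)&(C[...,2]>4)
h,e=np.histogram(T[m][:,2],bins=np.arange(-112,20,6));print(list(zip(e.tolist(),h.tolist())))
E
```

```text
time_s: 5.9
position: [499.2, 291.1, 4.8]
orientation: [0.776, 0.631, 0.0, 0.0]
wrist_force: [0.8, 0.7, -0.3]
width: 43.1
grasp_force: 0.0
[499.19864667 291.08765951   4.82240272] [ 0.80755936  0.72710715 -0.2762191 ]
[(-112, 4), (-106, 2), (-100, 4), (-94, 5), (-88, 21), (-82, 19), (-76, 18), (-70, 20), (-64, 24), (-58, 23), (-52, 25), (-46, 22), (-40, 14), (-34, 3), (-28, 3), (-22, 11), (-16, 14), (-10, 31), (-4, 15), (2, 0), (8, 0)]
```

```bash
python3 -c "
from h import *
q=sense();print(q['joint_positions'].round(4),q['position'],q['joint_efforts'].round(1))"
python3 -m crank '[[0,0,0,-0.25,0],[0,0,0,-0.25,0],[0,0,0,-0.25,0]]'; python3 -c "
from h import *
q=sense();print(q['joint_positions'].round(4),q['position'],q['joint_efforts'].round(1))"
```

```text
[0.3919 0.3082 1.7892 0.     1.0443 0.5961] [498.62355302 291.11955801   4.67648714] [ -0.2 -47.6 -33.1   0.   -0.1  -0. ]
time_s: 6.25
position: [498.6, 291.6, 15.5]
orientation: [0.775, 0.632, 0.001, 0.0]
wrist_force: [-0.5, 0.2, -0.7]
width: 43.5
grasp_force: 0.0
[ 0.3927  0.2917  1.7861 -0.      1.0625  0.5961] [498.57615287 291.61092654  15.48343198] [ -0.  -47.5 -33.5   0.1  -0.    0. ]
```

I put the shift in the y column instead of z, so the tool went 20 mm sideways. I'll go back up and check whether the head moved.

```bash
python3 -m crank '[[0,0,-0.5,-0.5,0],[0,0,-0.5,-1.0,0],[0,0,-0.5,-1.5,0],[0,0,-0.5,-1.5,0],[0,0,-0.5,-1.5,0]]'
python3 - <<'E'
from h import *
q=sense();R=Ro.from_quat(q["orientation"]).as_matrix();print(q["position"])
n="side";p,d=read_camera(n);C=cloud(n,d)
m=(abs(C[...,0]-482)<42)&(abs(C[...,1]-305)<36)
P=C[m]
for lo,hi in((9,18),(18,45)):
    Q=P[(P[:,2]>lo)&(P[:,2]<=hi)];print(lo,hi,len(Q),Q.mean(0).round(1),Q.min(0).round(),Q.max(0).round())
T=(C-q["position"])@R
m=(abs(T[...,0])<20)&(abs(T[...,1])<42)&(abs(T[...,1])>18)&(C[...,2]>14)
h,e=np.histogram(T[m][:,2],bins=np.arange(-70,20,5));print(list(zip(e.tolist(),h.tolist())))
u,v=proj(n,np.array([478.5,296,15])).round().astype(int)
cv2.imwrite("pics/g4.png",cv2.resize(p[v-45:v+25,u-35:u+35],(560,560),interpolation=cv2.INTER_CUBIC))
E
```

```text
time_s: 6.75
position: [478.7, 295.5, 74.8]
orientation: [0.775, 0.632, 0.0, 0.0]
wrist_force: [-0.2, -0.1, -0.9]
width: 43.7
grasp_force: 0.0
[478.7384274  295.51745148  74.83494856]
9 18 103 [482.4 311.4  13. ] [470. 285.   9.] [495. 329.  18.]
18 45 46 [479.8 298.7  28.7] [474. 293.  19.] [486. 304.  41.]
[(-70, 27), (-65, 26), (-60, 16), (-55, 27), (-50, 25), (-45, 24), (-40, 16), (-35, 0), (-30, 0), (-25, 0), (-20, 0), (-15, 0), (-10, 0), (-5, 0), (0, 0), (5, 0), (10, 0)]
```

View pics/g4.png

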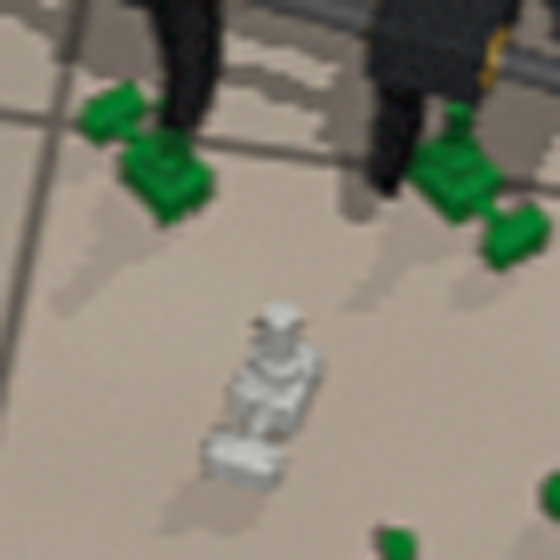

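The head (280,380 in the crop) has not moved, and the tips are about 36 mm above the reported TCP. Descending with z only, in stages.

```bash
python3 -m crank '[[0,0,0,0.8,0],[0,0,0,1.6,0],[0,0,0,2.1,0],[0,0,0,2.35,0],[0,0,0,2.35,0],[0,0,0,2.35,0]]'; python3 -m crank '[[0,0,0,0.07,0],[0,0,0,0.14,0],[0,0,0,0.21,0],[0,0,0,0.21,0],[0,0,0,0.21,0]]'
```

```text
time_s: 7.4
position: [478.8, 295.4, -19.1]
orientation: [0.775, 0.632, 0.0, 0.0]
wrist_force: [0.6, 0.2, -0.3]
width: 43.7
grasp_force: 0.0
time_s: 7.9
position: [478.6, 295.4, -27.6]
orientation: [0.775, 0.632, 0.0, 0.0]
wrist_force: [0.5, 0.7, -0.0]
width: 43.5
grasp_force: 0.0
```

Run:
```python
from h import *
q=sense();R=Ro.from_quat(q["orientation"]).as_matrix();print(q["position"])
n="side";p,d=read_camera(n);C=cloud(n,d)
T=(C-q["position"])@R
m=(abs(T[...,0])<20)&(abs(T[...,1])<42)&(abs(T[...,1])>18)
Q=T[m&(C[...,2]>12)];print("finger",Q.min(0),Q.max(0),Q.mean(0))
u,v=proj(n,np.array([478.5,296,15])).round().astype(int)
cv2.imwrite("pics/g5.png",cv2.resize(p[v-45:v+25,u-35:u+35],(560,560),interpolation=cv2.INTER_CUBIC))
```

```text
[478.56560017 295.38928826 -27.59527463]
finger [ -19.77433392  -41.73091046 -421.27746007] [ 19.99701749  41.9933572  -40.06107523] [   5.20280017    4.03323605 -264.85050977]
```

View pics/g5.png

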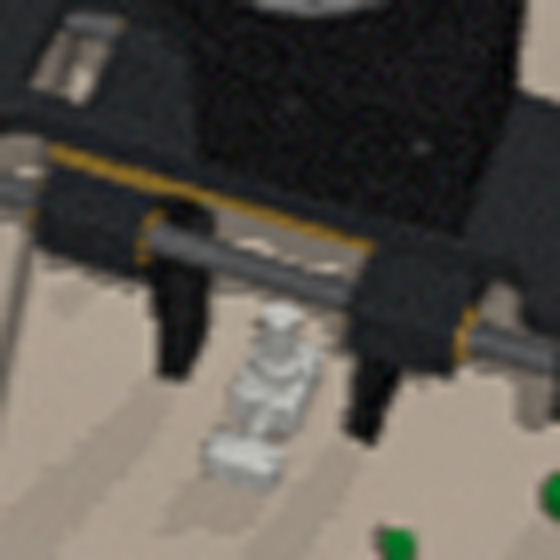

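```bash
python3 -m crank '[[0,0,0,0.08,0],[0,0,0,0.08,0],[-0.4,0,0,0.08,0],[-0.8,0,0,0.08,0],[-0.8,0,0,0.08,0],[-0.8,0,0,0.08,0],[-0.8,0,0,0.08,0],[-0.8,0,0,0.08,0]]' 20
```

```text
time_s: 8.75
position: [478.7, 295.4, -30.8]
orientation: [0.775, 0.632, 0.0, 0.0]
wrist_force: [-1.0, 0.5, 0.1]
width: 17.9
grasp_force: 20.0
```

```bash
python3 -m crank '[[-0.8,0,0,-0.5,0],[-0.8,0,0,-1.4,0],[-0.8,0,0,-2.4,0],[-0.8,0,0,-3.4,0],[-0.8,0,0,-4.4,0],[-0.8,0,0,-4.7,0],[-0.8,0,0,-4.7,0]]'; python3 -c "
from h import *
print(b2w(-5,-42,0))
go([*b2w(-5,-42,0)[:2],157],-98.6)"
```

```text
time_s: 9.45
position: [480.2, 296.1, 159.6]
orientation: [0.775, 0.632, 0.002, 0.001]
wrist_force: [-0.0, 0.3, -0.8]
width: 17.8
grasp_force: 20.0
[502.87573367 -88.68009129   0.        ]
shift [-9.306  2.499  0.049] yang -11.7 turn 14.49
```

```bash
python3 -m crank '[[-0.8,-0.93,0.25,0,1.4],[-0.8,-1.86,0.5,0,2.8],[-0.8,-2.8,0.75,0,4.2],[-0.8,-3.7,1.0,0,5.6],[-0.8,-4.65,1.25,0,7.0],[-0.8,-5.6,1.5,0,8.4],[-0.8,-6.5,1.75,0,9.8],[-0.8,-7.45,2.0,0,11.2],[-0.8,-8.4,2.25,0,12.6],[-0.8,-9.3,2.5,0,13.9]]'; python3 -m crank '[[-0.8,0,0,0,0.55],[-0.8,0,0,0,0.55],[-0.8,0,0,0,0.55]]'; python3 -c "
from h import *
q=sense();print(w2b(q['position']))
go([*b2w(-5,-42,0)[:2],-2],-98.6)"
```

```text
time_s: 10.45
position: [499.5, -90.3, 154.1]
orientation: [0.999, -0.047, -0.002, -0.001]
wrist_force: [1.1, -0.2, -0.6]
width: 18.0
grasp_force: 20.0
time_s: 10.75
position: [500.1, -88.6, 155.0]
orientation: [0.997, -0.072, -0.002, -0.001]
wrist_force: [-0.7, 0.5, -1.2]
width: 18.0
grasp_force: 20.0
[ -7.8 -42.3 155. ]
shift [ 0.084 -0.004  3.925] yang -98.3 turn 0.06
```

```bash
python3 -m crank '[[-0.8,0.08,0,0.7,0],[-0.8,0.08,0,1.5,0],[-0.8,0.08,0,2.3,0],[-0.8,0.08,0,3.0,0],[-0.8,0.08,0,3.5,0],[-0.8,0.08,0,3.75,0],[-0.8,0.08,0,3.75,0],[-0.8,0.08,0,3.75,0]]'; python3 -c "
from h import *
q=sense();print(q['wrist_force'],q['position'],w2b(q['position']))
for n in('side',):
    p,d=read_camera(n);u,v=proj(n,b2w(0,0,80)).round().astype(int)
    cv2.imwrite('pics/p1.png',cv2.resize(p[v-60:v+60,u-60:u+60],(600,600),interpolation=cv2.INTER_CUBIC))"
```

```text
time_s: 11.55
position: [505.0, -89.4, 7.7]
orientation: [0.997, -0.072, 0.0, 0.0]
wrist_force: [-0.5, -0.7, -0.4]
width: 17.6
grasp_force: 20.0
[-0.45488837 -0.74464262 -0.36401355] [505.03112597 -89.35252148   7.72995125] [ -2.8 -42.3   7.7]
```

View pics/p1.png

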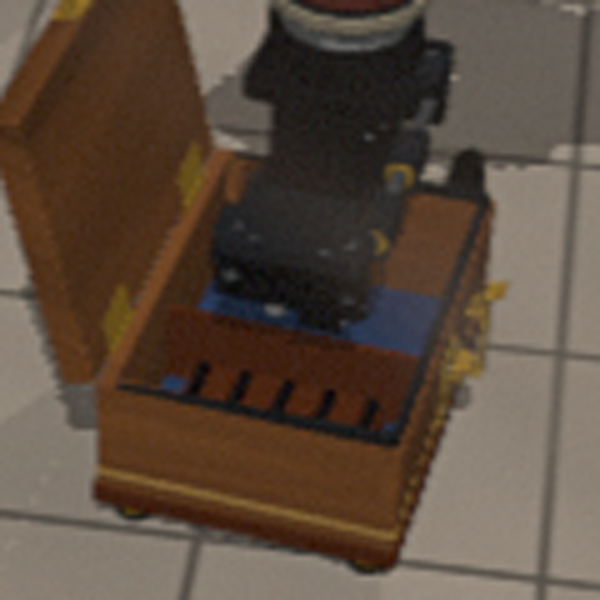

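The gripper is centred over the blue bay floor (about 320,300 in the crop) with clearance all round. Lowering until it touches.

```bash
python3 -m crank '[[-0.8,0,0,0.07,0],[-0.8,0,0,0.14,0],[-0.8,0,0,0.2,0],[-0.8,0,0,0.2,0]]';python3 -m crank '[[-0.8,0,0,0.04,0],[-0.8,0,0,0.04,0]]';python3 -m crank '[[-0.8,0,0,0.04,0],[-0.8,0,0,0.04,0]]'
```

```text
time_s: 12.0
position: [504.2, -89.6, -1.1]
orientation: [0.997, -0.073, -0.0, -0.0]
wrist_force: [0.0, 0.6, -0.4]
width: 17.3
grasp_force: 20.0
time_s: 12.2
position: [504.4, -89.6, -2.6]
orientation: [0.997, -0.073, -0.0, -0.0]
wrist_force: [-0.3, 0.8, -1.2]
width: 17.7
grasp_force: 20.0
time_s: 12.4
position: [504.4, -89.6, -4.3]
orientation: [0.997, -0.073, -0.0, -0.0]
wrist_force: [0.3, -0.0, -0.6]
width: 18.2
grasp_force: 20.0
```

```bash
python3 -m crank '[[-0.8,0,0,0.05,0],[-0.8,0,0,0.05,0]]';python3 -m crank '[[-0.5,0,0,0,0],[-0.3,0,0,0,0],[-0.1,0,0,0,0],[-0.1,0,0,0,0],[-0.1,0,0,0,0],[-0.1,0,0,0,0]]'; python3 -m crank '[[-0.1,0,0,-0.3,0],[-0.1,0,0,-1,0],[-0.1,0,0,-2,0],[-0.1,0,0,-3,0],[-0.1,0,0,-4,0],[-0.1,0,0,-5,0],[-0.1,0,0,-5.5,0],[-1,0,0,-5.5,0],[-1,0,0,-5.5,0]]'
```

```text
time_s: 12.6
position: [504.3, -89.5, -6.4]
orientation: [0.997, -0.073, -0.0, -0.0]
wrist_force: [-0.5, 0.1, -0.2]
width: 17.5
grasp_force: 20.0
time_s: 13.2
position: [504.5, -89.7, -6.0]
orientation: [0.997, -0.073, 0.0, 0.0]
wrist_force: [0.6, 0.1, -0.4]
width: 38.5
grasp_force: 0.0
time_s: 14.1
position: [504.5, -89.6, 214.3]
orientation: [0.997, -0.073, 0.0, 0.0]
wrist_force: [0.4, -0.6, -0.6]
width: 29.5
grasp_force: 0.0
```

Run:
```python
from h import *
n="side";p,d=read_camera(n);C=cloud(n,d)
u,v=proj(n,b2w(0,0,80)).round().astype(int)
cv2.imwrite('pics/p2.png',cv2.resize(p[v-50:v+50,u-50:u+50],(600,600),interpolation=cv2.INTER_CUBIC))
for l in("machine_head",):
    for r in spot_in(n,l):print(r["score"],w2b(toworld(n,r["location"])))
q=sense();print(w2b(q["position"]),q["width"])
# lid angle
B=(C.reshape(-1,3)-O)@np.array([[c,-s_,0],[s_,c,0],[0,0,1]])
L=B[(abs(B[:,0]-100)<40)&(abs(B[:,1])<95)&(B[:,2]>110)&(B[:,2]<225)]
k=np.polyfit(L[:,2],L[:,0],1);print("lid",np.pi/2+np.arctan(k[0]),k)
T=B[(abs(B[:,1])<95)&(B[:,0]>70)&(B[:,0]<180)&(B[:,2]>225)&(B[:,2]<260)];print("top edge",T.min(0),T.max(0),T.mean(0))
```

```text
0.77 [-137.   396.    16.3]
0.63 [  0.6 -36.1  38.3]
0.58 [-180.9  333.5   16.9]
0.57 [-34.4 280.9  12.8]
[ -4.4 -42.5 212.3] 22.774606537239716
lid 1.8053516668025742 [ 0.2389536  54.86100683]
top edge [106.33948964 -94.99944457 225.03007264] [128.22731486  94.07362543 248.25846001] [115.78788725   5.91643198 233.21476507]
```

View pics/p2.png

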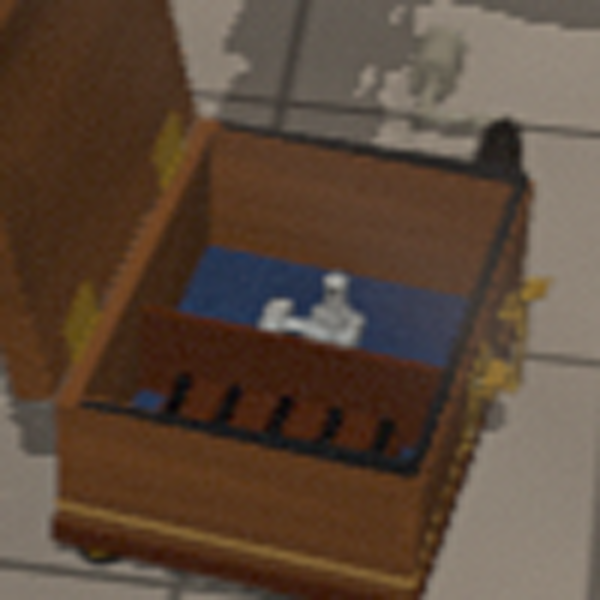

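The head stands in the bay at box (0,-36) with the gripper clear of it. The lid is at 1.805 rad. Next I move behind the lid, over its top, with the fingers shut.

```bash
python3 -m crank '[[-1,0,0,-0.6,0],[-1,0,0,-0.8,0],[-1,1,-0.3,-0.8,0],[-1,2,-0.6,-0.8,0],[-1,3,-0.9,-0.8,0],[-1,3.9,-1.06,-0.8,0],[-1,3.9,-1.06,-0.8,0],[-1,3.9,-1.06,-0.8,0]]'
python3 - <<'E'
from h import *
q=sense();print(w2b(q["position"]),q["width"],q["joint_positions"].round(2))
R=Ro.from_quat(q["orientation"]).as_matrix()
for n in("side","top"):
    p,d=read_camera(n);C=cloud(n,d);T=(C-q["position"])@R
    m=(abs(T[...,0])<25)&(abs(T[...,1])<25)&(T[...,2]>-100)&(T[...,2]<20);print(n,m.sum(),T[m].min(0) if m.any() else 0,T[m].max(0) if m.any() else 0)
E
```

```text
time_s: 15.0
position: [664.4, -70.1, 243.1]
orientation: [0.997, -0.073, -0.002, -0.0]
wrist_force: [-0.1, 0.5, 0.1]
width: 0.5
grasp_force: 0.0
[151.9   0.5 243.1] 0.537149432462198 [-0.22  0.3   1.33 -0.    1.52  1.49]
side 130 [-23.45398715 -18.24966004 -83.15940544] [13.08542696  9.35850255 13.23092337]
top 15 [-13.07200454   0.91500006 -91.60524113] [ -9.99701127   9.36842892 -34.88583633]
```

```bash
python3 -m crank '[[-1,0,0,0.6,0],[-1,0,0,1.2,0],[-1,0,0,1.8,0],[-1,0,0,2.15,0],[-1,0,0,2.15,0],[-1,0,0,2.15,0]]'
python3 - <<'E'
from h import *
q=sense();b=w2b(q["position"]);print(b,q["wrist_force"])
H=11.;off=35.5
for th in np.r_[1.8,np.arange(1.7,0.25,-0.1),.25,.2,.15,.1]:
    r=np.interp(th,[.3,1.57],[132,118])
    f=lambda r:(75-r*np.cos(th)+18*np.sin(th),87+r*np.sin(th)+18*np.cos(th))
    cx,cz=f(r)
    if th>1.57: cx=f(150)[0]; 
    print(round(th,2),((cx+H-b[0])/40).round(2),(-(cz-off-b[2])/40).round(2),(cx+H).round(),(cz-off).round())
E
```

```text
time_s: 15.7
position: [665.1, -70.6, 161.2]
orientation: [0.997, -0.073, 0.001, 0.0]
wrist_force: [-0.2, -0.6, 0.2]
width: 0.7
grasp_force: 0.0
[1.527e+02 1.000e-01 1.612e+02] [-0.20730283 -0.60349126  0.16667608]
1.8 -0.38 -0.03 138.0 162.0
1.7 -0.74 -0.12 123.0 166.0
1.6 -1.11 -0.19 108.0 169.0
1.5 -1.43 -0.25 96.0 171.0
1.4 -1.73 -0.29 83.0 173.0
1.3 -2.04 -0.29 71.0 173.0
1.2 -2.35 -0.27 59.0 172.0
1.1 -2.66 -0.21 46.0 169.0
1.0 -2.97 -0.12 34.0 166.0
0.9 -3.26 0.01 22.0 161.0
0.8 -3.55 0.16 11.0 155.0
0.7 -3.82 0.34 0.0 147.0
0.6 -4.07 0.55 -10.0 139.0
0.5 -4.3 0.79 -19.0 130.0
0.4 -4.51 1.05 -28.0 119.0
0.3 -4.69 1.34 -35.0 108.0
0.25 -4.75 1.49 -37.0 102.0
0.2 -4.81 1.65 -40.0 95.0
0.15 -4.86 1.8 -42.0 89.0
0.1 -4.91 1.97 -44.0 83.0
```

```bash
python3 -m crank '[[-1,-0.2,0,0,0],[-1,-0.38,0,-0.03,0],[-1,-0.56,0,-0.07,0],[-1,-0.74,0,-0.12,0],[-1,-0.92,0,-0.16,0],[-1,-1.11,0,-0.19,0],[-1,-1.27,0,-0.22,0],[-1,-1.43,0,-0.25,0],[-1,-1.58,0,-0.27,0],[-1,-1.73,0,-0.29,0]]'
python3 - <<'E'
from h import *
q=sense();b=w2b(q["position"]);print(b,q["wrist_force"])
def lid():
  for n in("side","top"):
    p,d=read_camera(n);C=cloud(n,d)
    B=((C.reshape(-1,3)-O)@np.array([[c,-s_,0],[s_,c,0],[0,0,1]]))
    L=B[(B[:,0]<115)&(B[:,0]>-80)&(B[:,1]>40)&(B[:,1]<90)&(B[:,2]>110)&(B[:,2]<260)]
    ang=np.arctan2(L[:,2]-87,75-L[:,0]);print(n,len(L),np.percentile(ang,[5,25,50,75,95]).round(2))
lid()
E
```

```text
time_s: 16.7
position: [595.6, -60.1, 170.9]
orientation: [0.997, -0.073, -0.001, -0.0]
wrist_force: [2.7, -0.7, -1.5]
width: 0.4
grasp_force: 1.0
[8.250e+01 1.000e-01 1.709e+02] [ 2.71413558 -0.74899607 -1.5406838 ]
side 256 [1.4  1.4  1.42 1.45 1.5 ]
top 77 [1.38 1.39 1.41 1.43 1.46]
```

```bash
python3 -m crank '[[-1,-0.15,0,0,0],[-1,-0.31,0,0,0],[-1,-0.47,0,0.01,0],[-1,-0.62,0,0.02,0],[-1,-0.78,0,0.05,0],[-1,-0.93,0,0.08,0],[-1,-1.09,0,0.12,0],[-1,-1.24,0,0.17,0],[-1,-1.39,0,0.23,0],[-1,-1.53,0,0.30,0]]'; python3 -m crank '[[-1,-0.15,0,0.07,0],[-1,-0.29,0,0.15,0],[-1,-0.43,0,0.24,0],[-1,-0.56,0,0.33,0],[-1,-0.69,0,0.43,0],[-1,-0.81,0,0.54,0],[-1,-0.93,0,0.66,0],[-1,-1.04,0,0.78,0],[-1,-1.15,0,0.91,0],[-1,-1.25,0,1.04,0]]'
python3 - <<'E'
from h import *
q=sense();b=w2b(q["position"]);print(b,q["wrist_force"])
for n in("side","top"):
    p,d=read_camera(n);C=cloud(n,d)
    B=((C.reshape(-1,3)-O)@np.array([[c,-s_,0],[s_,c,0],[0,0,1]]))
    L=B[(B[:,0]<60)&(B[:,0]>-80)&(B[:,1]>40)&(B[:,1]<90)&(B[:,2]>100)&(B[:,2]<200)]
    if len(L):k=np.polyfit(L[:,0],L[:,2],1);print(n,len(L),np.arctan(-k[0]),L.mean(0))
E
```

```text
time_s: 17.8
position: [535.4, -51.3, 159.3]
orientation: [0.997, -0.073, -0.0, 0.0]
wrist_force: [1.1, 0.3, -0.9]
width: 0.5
grasp_force: 0.6
time_s: 18.8
position: [486.1, -44.1, 117.4]
orientation: [0.997, -0.073, -0.0, -0.0]
wrist_force: [-0.2, 0.5, -0.2]
width: 0.6
grasp_force: 0.3
[-28.3  -0.4 117.4] [-0.16342661  0.47060663 -0.1903557 ]
side 666 0.34012948182479347 [ -5.11455897  65.33406366 139.82566766]
top 255 0.2897789390461422 [ 19.62061168  70.70238399 127.34786797]
```

```bash
python3 -m crank '[[-1,-0.09,0,0.14,0],[-1,-0.14,0,0.22,0],[-1,-0.18,0,0.29,0],[-1,-0.21,0,0.37,0],[-1,-0.24,0,0.44,0],[-1,-0.27,0,0.52,0],[-1,-0.30,0,0.58,0],[-1,-0.33,0,0.64,0],[-1,-0.36,0,0.70,0],[-1,-0.4,0,0.75,0]]'
python3 - <<'E'
from h import *
q=sense();b=w2b(q["position"]);print(b,q["wrist_force"])
for n in("side","top"):
    p,d=read_camera(n);C=cloud(n,d)
    B=((C.reshape(-1,3)-O)@np.array([[c,-s_,0],[s_,c,0],[0,0,1]]))
    L=B[(B[:,0]<60)&(B[:,0]>-70)&(B[:,1]>40)&(B[:,1]<90)&(B[:,2]>100)&(B[:,2]<200)]
    if len(L):k=np.polyfit(L[:,0],L[:,2],1);print(n,len(L),np.arctan(-k[0]),k)
E
```

```text
time_s: 19.9
position: [470.6, -41.8, 87.8]
orientation: [0.997, -0.073, 0.0, 0.0]
wrist_force: [0.4, 0.5, 0.5]
width: 0.3
grasp_force: 0.2
[-43.9  -0.5  87.8] [0.35658872 0.49022557 0.51736071]
side 798 0.22896530395310405 [ -0.23305221 121.67129571]
top 348 0.12190949713638669 [ -0.12251705 116.35607173]
```

```bash
python3 -m crank '[[-1,-0.08,0,0.05,0],[-1,-0.15,0,0.1,0],[-1,-0.15,0,0.1,0]]'; python3 -m crank '[[-1,0,0,0.05,0],[-1,0,0,0.1,0],[-1,0,0,0.1,0]]'; python3 -m crank '[[-1,0,0,0.04,0],[-1,0,0,0.08,0],[-1,0,0,0.08,0]]'
```

```text
time_s: 20.3
position: [464.1, -40.8, 83.5]
orientation: [0.997, -0.073, -0.0, -0.0]
wrist_force: [0.7, 0.9, 0.1]
width: 0.4
grasp_force: 0.0
time_s: 20.6
position: [464.5, -40.9, 80.1]
orientation: [0.997, -0.073, -0.0, -0.0]
wrist_force: [-2.3, 0.7, 3.4]
width: 0.6
grasp_force: 1.6
time_s: 20.9
position: [464.6, -40.9, 76.7]
orientation: [0.997, -0.073, -0.0, 0.0]
wrist_force: [-2.6, 0.0, 4.0]
width: 0.2
grasp_force: 1.8
```

```bash
for i in 1 2 3; do python3 -m crank '[[-1,0,0,0.03,0],[-1,0,0,0.03,0]]' | grep -E 'position|wrist'; done
```

```text
position: [464.5, -40.9, 75.8]
wrist_force: [-4.8, 0.3, 6.1]
position: [464.3, -40.9, 74.9]
wrist_force: [-5.6, 0.3, 8.9]
position: [464.2, -40.9, 74.0]
wrist_force: [-7.2, 1.9, 12.9]
```

```bash
python3 -m crank '[[-1,-0.025,0,0,0],[-1,-0.025,0,0,0]]' | grep -E 'position|wrist'; for i in 1 2; do python3 -m crank '[[-1,-0.005,0,0.015,0],[-1,-0.005,0,0.015,0]]' | grep -E 'position|wrist'; done
```

```text
position: [464.2, -40.9, 74.1]
wrist_force: [-3.1, 0.1, 9.4]
position: [464.2, -40.9, 73.9]
wrist_force: [-3.8, 1.6, 12.5]
position: [464.2, -40.9, 73.7]
wrist_force: [-5.8, 0.9, 14.3]
```

```bash
python3 -m crank '[[-1,-0.02,0,0.01,0],[-1,-0.02,0,0.01,0]]' | grep -E 'position|wrist'; for i in 1 2; do python3 -m crank '[[-1,-0.005,0,0.013,0],[-1,-0.005,0,0.013,0]]' | grep -E 'position|wrist'; done; python3 -c "
from h import *
print([ (sense()['wrist_force']).round(1).tolist()])"
```

```text
position: [464.3, -40.9, 73.7]
wrist_force: [-3.4, 1.0, 13.8]
position: [464.2, -40.9, 73.3]
wrist_force: [-4.8, 1.1, 14.8]
position: [464.2, -40.9, 73.1]
wrist_force: [-4.8, 1.6, 17.5]
[[-4.8, 1.6, 17.5]]
```

```bash
python3 -m crank '[[-1,-0.015,0,0.01,0],[-1,-0.015,0,0.01,0]]' | grep -E 'position|wrist'; python3 -m crank '[[-1,-0.005,0,0.01,0],[-1,-0.005,0,0.01,0]]' | grep -E 'position|wrist'
```

```text
position: [464.2, -40.9, 73.1]
wrist_force: [-3.2, 1.5, 17.8]
position: [464.2, -40.9, 72.9]
wrist_force: [-3.9, 0.2, 19.8]
```

```bash
for i in 1 2; do python3 -m crank '[[-1,-0.008,0,0.006,0],[-1,-0.008,0,0.006,0],[-1,-0.008,0,0.006,0]]' | grep -E 'position|wrist'; done
```

```text
position: [464.2, -40.9, 72.9]
wrist_force: [-3.8, 1.8, 19.7]
position: [464.2, -40.9, 72.8]
wrist_force: [-2.6, 2.2, 20.3]
```

```bash
for i in 1 2; do python3 -m crank '[[-1,-0.006,0,0.008,0],[-1,-0.006,0,0.008,0],[-1,-0.006,0,0.008,0]]' | grep -E 'position|wrist'; done
```

```text
position: [464.2, -40.9, 72.7]
wrist_force: [-2.6, 1.7, 21.4]
position: [464.2, -40.9, 72.5]
wrist_force: [-2.9, 2.2, 21.5]
```

```bash
for i in 1 2; do python3 -m crank '[[-1,-0.006,0,0.006,0],[-1,-0.006,0,0.006,0],[-1,-0.006,0,0.006,0]]' | grep -E 'position|wrist'; done
python3 - <<'E'
from h import *
F=[]
for i in range(4):
    read_camera("side");F.append(sense()["wrist_force"])
print(np.mean(F,0))
E
```

```text
position: [464.2, -40.9, 72.5]
wrist_force: [-2.5, 1.4, 21.4]
position: [464.2, -40.9, 72.4]
wrist_force: [-2.3, 2.3, 21.5]
[-2.00803302  1.905469   22.12963132]
```

```bash
for i in 1 2 3 4 5 6 7; do python3 -m crank '[[-1,0,0,-0.02,0],[-1,0,0,-0.02,0]]' | grep -E 'position|wrist'; done
```

```text
position: [464.3, -40.9, 72.8]
wrist_force: [0.6, 1.7, 18.6]
position: [464.3, -40.9, 73.3]
wrist_force: [2.1, 1.3, 16.8]
position: [464.3, -40.9, 73.5]
wrist_force: [4.0, 1.0, 11.4]
position: [463.5, -40.9, 73.6]
wrist_force: [4.0, 1.0, 8.9]
position: [462.4, -40.8, 73.6]
wrist_force: [3.7, -0.4, 7.4]
position: [461.0, -40.5, 73.6]
wrist_force: [3.2, -0.9, 6.7]
position: [459.8, -40.2, 73.7]
wrist_force: [2.2, -0.5, 4.5]
```

```bash
for i in 1 2 3 4; do python3 -m crank '[[-1,0,0,-0.03,0],[-1,0,0,-0.03,0]]' | grep -E 'position|wrist'; done; python3 -c "
from h import *
print(w2b(sense()['position']))"
```

```text
position: [458.6, -39.9, 74.1]
wrist_force: [-0.0, -0.8, 0.2]
position: [459.3, -40.1, 75.8]
wrist_force: [-0.5, 1.2, 0.5]
position: [459.8, -40.2, 77.4]
wrist_force: [-0.5, 0.1, 0.2]
position: [459.9, -40.3, 78.7]
wrist_force: [0.4, 0.4, 0.2]
[-54.7  -0.5  78.7]
```

```bash
for i in 1 2 3 4 5 6 7; do python3 -m crank '[[-1,0,0,0.02,0],[-1,0,0,0.02,0]]' | grep -E 'position|wrist'; done
```

```text
position: [459.7, -40.2, 77.6]
wrist_force: [0.8, -0.7, -0.2]
position: [459.7, -40.2, 76.7]
wrist_force: [0.4, 0.2, 0.0]
position: [459.7, -40.2, 76.0]
wrist_force: [0.7, 0.3, 1.0]
position: [459.7, -40.2, 75.2]
wrist_force: [0.1, 0.4, -0.1]
position: [459.7, -40.2, 74.4]
wrist_force: [-0.1, 0.2, -0.1]
position: [459.9, -40.3, 73.8]
wrist_force: [0.2, 0.1, 0.6]
position: [459.9, -40.2, 73.6]
wrist_force: [-2.7, 1.0, 6.1]
```

On the second touch the lid was still at 73.7, where an uncaught lid would have risen to about 75.5 or more. So the hook is holding it at roughly 0.017 rad. Retreating and handing in.

```bash
python3 -m crank '[[-1,0,0,-0.2,0],[-1,0,0,-0.8,0],[-1,0,0,-1.6,0],[-1,0,0,-2.4,0],[-1,0,0,-3,0],[-1,0,0,-3,0],[-1,0,0,-3,0],[-1,0,0,-3,0]]'; python3 -c "
from h import *
print(finish_job())"
```

```text
time_s: 29.5
position: [458.9, -40.0, 191.5]
orientation: [0.997, -0.073, -0.001, -0.0]
wrist_force: [-0.8, 0.4, 0.2]
width: 0.6
grasp_force: 0.0
the job is handed in; nothing more can be done
None
```

I set the chrome machine head in the empty bay, closed the lid and felt it held by the hook (about 0.017 rad), with at most about 22 N measured at the wrist, and handed the job in at 29.5 s; no verdict came back.

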